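# Open the push-and-turn tin and park its cap on the tile

### The arm

A 6-joint arm with a two-finger parallel gripper is mounted at the origin on the work surface. World frame = base frame: x ahead of the robot, y to its left, z up, the work surface at z = 0. Lengths are in mm, angles in rad, forces in N, time in s.
With the tool pointing down it reaches from about 275 to 1000 mm from the base axis. Payload 8.4 kg.
Tool frame: the origin (TCP) lies at the very end of the fingers, on their centre line; the grasp point (between the pads) lies 19 mm behind it; z points along the fingers, y is the line along which they close (so a half turn about z gives the same grasp; the last joint's range is limited). The gripper opens to 85 mm and grips with 20 to 120 N. Pads are 22 mm wide; open, the fingers measure 114 mm over their backs; the gripper's body (76 mm by 85 mm) begins 54 mm behind the grasp point. The pads swing forward as they close: fully open they stand 13 mm farther back than shut.
Start: joints at [-1.348, 0.353, 1.633, -0, 1.155, -0.002], TCP at [139.318, -609.277, 206.481] pointing down, gripper open.
Joint ranges: [-2.63, 2.63], [-0.92, 2.1], [0.06, 2.66], [-1.3, 4.44], [0, 2.69], [-3.02, 3.02]. Speed limits (rad/s): [2.22, 2.22, 2.79, 3.14, 3.14, 3.14].

### API

Orientations are given as [roll, pitch, yaw] about the fixed x, y, z axes, in that order (R = Rz(yaw) Ry(pitch) Rx(roll)).
In Python, from rig import r, vision gives the robot as it stands. The module is installed in compiled form; this text tells all that it offers.
- The arm moves only by the tool play_rows, never from a script. Its argument "steps" is a list of rows, each an object with "delta_pos": the shift along the tool's x, y, z in cm, a list of three; "yaw": the turn about the tool's z in rad; "jaw": the opening in per cent of the stroke, from 0 (shut) to 100 (fully open). A call has exactly 8 rows; each row is the pose to reach, as a shift and turn from the pose commanded when the call began, along the tool's axes at that moment; what a row does not reach only later rows make up. A row lasts 1/10 s, in which the tool goes at most 50 mm and 8.59 degrees, less where a joint would pass 70% of its speed; a pose out of reach is approached as far as the arm can. A call with a gripper value outside its range is refused whole. The fingers move at their own pace and stop on an object; "grip_force" is the grip in N (left out, the last holds). Time passes only in rows, so rows that repeat a pose let the fingers close, or fill a call up. It gives the time, the measured TCP pose, the force, the opening and the grip force at its end, in the units of the state.
- r.sense(): the state, without advancing time (a new reading comes with each control period).
- vision.grab_frame(name): name is "scene" or "side" or "wrist"; returns (picture, depth): 384x512x3 uint8, red, green, blue; 384x512 float32, mm along the optical axis (not along the pixel's ray), 0 where there is no reading.
- vision.calibration(name): a dict with "mtx" (3x3 intrinsics, pixels), "k1" (the pictures are not rectified: a ray, as slopes to the right and down, at radius r is drawn at 1 + k1 r^2 times it, then the intrinsics apply), "extrinsics" (4x4, takes a point from camera to world coordinates). Camera axes: x right, y down, z forward; pixel columns grow to the right and rows downward; lengths in mm; the calibration is good to about 2 mm. A picture is of the moment at which its call begins: read the wrist's pose just before it. calibration takes no time and is no camera call; for the wrist camera it gives the pose at the moment of the call.
- r.sign_off(): hands the job in; it is judged then, once.
Trained networks look in the newest picture that a camera, given by its name, has taken for a name from the list of things; names that differ only in an ending like _2 or _b are one class to them, and where a whole thing is asked for, a point or a joint stands for the part that bears it (a point fixed in the world has none). Each returns a list of dicts, best first, with "conf" (0 to 1); they miss things now and then, are a little off and sometimes report something else, mostly with a low value. They report only what shows in the picture. A call takes as long as a camera call. They do not tell look-alikes from the thing itself.
- vision.cut_out(camera, thing): "region" (384x512 bool, what is visible of it) and "uv" ([column, row] in pixels, amid what is visible of it).
- vision.landmark_of(camera, thing): "uv" ([column, row] in pixels: a listed point, or the origin of a listed thing).
The state is a dict: "clock": time; "qpos": joint angles; "qvel": joint speeds; "joint_efforts": joint torques, N m; "eef_pos": TCP position; "tcp_rot": TCP orientation; "contact_force": force on the tool from outside, world axes, zero at the start; "wrist_torque": the same for the moment, N m; "opening": opening from 0.0 (shut) to 1.0 (fully open); "grasp_force": force on a finger pad.
Only numpy, scipy, OpenCV 4.12 (cv2) and the standard library are available. Lean on these libraries where they do the work, as an engineer would, in place of code of your own. Each camera call takes 0.05 s, during which the arm holds its last target. There are 200 camera calls.

### The job

Open the little aluminium tin in the clip holder: press its push-and-turn cap down and, keeping it pressed, turn it anticlockwise until the lugs come free against their stop, without forcing it, then lift the cap off. Set the cap down gently, open side down, wholly on the cork-backed ceramic tile and let go, leaving the tile and everything else on the desk where it is.

Things in the scene. Friction and masses are not known exactly. Their poses are not given: they have to be found in the camera images.
- tin: Small aluminium tin, fixed: gripped in a chrome spring clip holder that is screwed down, so it cannot turn or lift. Origin on its axis at desk height, z up. Tin 50 mm across. Holder: base plate 85 x 70 x 8 mm, clip arms 30 to 46 mm high, back strip 54 mm high at 31 mm from the axis on +x.
- tin_rim (a point): Middle of the tin's mouth, at the rim, hidden by the cap at the start: 86 mm above the desk. Tin body 50 mm across up to 64 mm, shoulder to 70 mm, then the neck, 34 mm across. Around the neck are three L-shaped tracks, under which the lugs of the inner cap are hooked.
- cap_centre (a point): Centre of the round push-and-turn cap, on its axis half-way up its aluminium shell, z up. Shell 52 mm across, 26 mm tall, straight ribbed sides; whole cap about 50 g. At the start this point is 86 mm above the desk. Yaw is the shell's and tells nothing of the lugs. The shell hides an inner cap whose lugs hold it to the neck. Not pressed, the shell spins idly; pulling then only tugs on the lugs.
- cap_top (a point): Middle of the cap's flat top (99 mm above the desk at the start). The shell goes down 4 mm on a spring: 4 N to start, 14 N at the bottom, then solid. From 2 mm (9 N) down its teeth catch those of the inner cap, 60 degrees apart. Tooth may land on tooth: it stops at 1 mm until turned a little, then must be pressed on down. Up to 52 degrees of turning are idle before the teeth catch.
- cap_edge (a point): Middle of the cap's open lower edge (73 mm above the desk at the start). Once caught and kept pressed, the inner cap turns along anticlockwise against 0.05 to 0.25 N m of rubbing; past 17 degrees its lugs come free, at 28 degrees they meet a solid stop; then it lifts straight off (rubbing up to 9 N if held off-centre). If let up, the shell rises 4 mm and spins idly again; the inner cap stays where it is.
- tile: Cork-backed ceramic tile, 100 x 100 mm, 9 mm thick, about 0.2 kg, lying loose and flat on the desk. Origin under its middle, so its top face is 9 mm above it; z up, x and y along its sides.
- pen: Bystander: navy plastic pen with a six-sided barrel, 142 x 9 mm, lying on the notebook; origin under its middle
- eraser: Bystander: white eraser block in a card sleeve, 43 x 18 x 12 mm; origin under its middle
- phone_stand: Bystander: clear acrylic phone stand, 85 x 75 mm and 94 mm tall; origin under its middle
- mug: Bystander: mug, 82 mm across and 92 mm tall; origin under its middle
- note_block: Bystander: block of note paper, 76 x 76 x 30 mm; origin under its middle
- stapler: Bystander: stapler, about 128 x 34 mm and 58 mm tall; origin under its middle
- notebook: Bystander: closed notebook, 148 x 210 x 18 mm, lying flat; origin under its middle
Mind the look-alikes: they are no part of the job. Of the things like the part that bears cap_centre, leave any that is yellow; of the rest the smaller one is meant.

How it is judged (in metres and radians):
On the way, in this order (a step that is already met when the one before it is completed fails the run):
1. the cap's shell is pressed down at least 2 mm on the neck (z of cap_centre in the frame of tin below 0.084 m), for 0.1 s.
2. the cap is off: lifted at least 30 mm (z of cap_centre in the frame of tin above 0.116 m), for 0.1 s.
3. the cap stands on the tile, set down by hand, not dropped (the grasp point still within 35 mm of its centre) (x of cap_centre in the frame of tile between -0.024 and 0.024 m and y of cap_centre in the frame of tile between -0.024 and 0.024 m and z of cap_centre in the frame of tile between 0.019 and 0.025 m and angle between cap_centre's own z axis and vertical below 0.1 rad and height (world z) of tile below 0.003 m and distance between the grasp point and cap_centre below 0.035 m), for 0.1 s.
At the end, for the whole second after the job is handed in: The cap stands upright (tilt under 0.1 rad), open side down, wholly on the tile's top (its centre within 24 mm of the tile's middle along each side, 10 to 16 mm above its top face), and the tile lies on the desk (x of cap_centre in the frame of tile between -0.024 and 0.024 m and y of cap_centre in the frame of tile between -0.024 and 0.024 m and z of cap_centre in the frame of tile between 0.019 and 0.025 m and angle between cap_centre's own z axis and vertical below 0.1 rad and height (world z) of tile below 0.003 m); the robot touches nothing.
It fails at once if the cap or tin is forced: more than 75 N of contact force, all contacts added up, on the tin and its holder (contact force between tin and anything else above 75 N).
It fails at once if the tile is pushed or struck: moved over 25 mm, or more than 150 N of contact force, top and underside added up (distance of tile from where it was at the start of the episode above 0.025 m or contact force between tile and anything else above 150 N).
It fails at once if a bystander is moved by more than 20 mm (distance of any of pen, eraser, phone_stand, mug, note_block, stapler, notebook from where it was at the start of the episode above 0.02 m).
It also fails if it takes over 67 s, if anything falls off the work surface, if the arm or the gripper's body presses on something with over 40 N, if the wrist force passes 120 N, or if a joint passes its speed limit or range.

## Working session

There is one attempt and no reset: what is moved stays moved. The work goes in short steps, Python scripts to look and compute and a tool call to move; the robot and the scene stay as the last step left them, time stands still between calls to the robot, and variables do not carry over. Pictures are saved under pics/ and viewed, at most 10 in all, crops included, and the job is handed in when it is done.

Besides the shell and the picture viewer there is one more tool, called as a command line: name --argument value ..., lists and objects as JSON in quotes. play_rows: Moves the arm, as the interface text tells. Its arguments: {"type":"object","properties":{"steps":{"type":"array"},"grip_force":{"type":"number"}},"required":["steps"]}

```bash
mkdir -p pics
cat > h.py <<'E'
import numpy as np, cv2
from rig import r, vision
def P(cam,uv,z=None,depth=None,C=None):
    C=C or vision.calibration(cam); M=np.array(C["mtx"]);T=np.array(C["extrinsics"])
    d=np.array([(uv[0]-M[0,2])/M[0,0],(uv[1]-M[1,2])/M[1,1]]);u=d.copy()
    for _ in range(20): u=d/(1+C["k1"]*(u@u))
    ray=np.array([u[0],u[1],1.])
    if depth is not None: return (T@np.r_[ray*depth,1])[:3]
    w=T[:3,:3]@ray; o=T[:3,3]
    return o+w*(z-o[2])/w[2]
E
python3 - <<'E'
from h import *
print(r.sense())
ims=[]
for c in("scene","side"):
    p,d=vision.grab_frame(c); np.save(c+"d.npy",d)
    p=p.copy()
    cv2.imwrite(f"pics/{c}.png",cv2.resize(p[:,:,::-1],(796,597),interpolation=cv2.INTER_CUBIC))
    for n,z in(("cap_top",99),("cap_centre",86),("tin",0),("tile",0)):
        for k in vision.landmark_of(c,n): print(c,n,round(k["conf"],2),np.round(k["uv"]),P(c,k["uv"],z).round())
    for n in("cap_centre","tile","tin"):
        for k in vision.cut_out(c,n):
            m=k["region"]&(d>0);ys,xs=np.nonzero(m)
            q=np.array([P(c,(x,y),depth=d[y,x]) for x,y in list(zip(xs,ys))[::7]])
            if len(q): print(c,"cut",n,round(k["conf"],2),np.round(k["uv"]),m.sum(),np.percentile(q,[3,50,97],axis=0).round().tolist())
E
```

```text
{'clock': 0.0, 'qpos': array([-1.34840827e+00,  3.53678051e-01,  1.63413723e+00,  5.05662157e-06,
        1.15518291e+00, -2.36969678e-03]), 'qvel': array([-0.00078887, -0.00283146, -0.00100365,  0.00045971,  0.00048524,
       -0.00035384]), 'joint_efforts': array([ 1.46666618e-03, -6.05248833e+01, -3.42068732e+01,  1.89991702e-04,
        9.44227329e-03, -1.94000182e-05]), 'eef_pos': array([ 139.2017582 , -608.77908021,  205.74169926]), 'tcp_rot': array([-3.14018713e+00, -7.95395539e-06,  2.24755705e-01]), 'contact_force': array([-0.16892952, -0.53848414,  0.03357585]), 'wrist_torque': array([-0.01369942,  0.01575768,  0.0251163 ]), 'grasp_force': 0.0, 'opening': 0.9970928934213078}
scene cap_top 0.76 [230. 202.] [ 587. -120.   99.]
scene cap_top 0.7 [254. 204.] [639. -94.  99.]
scene cap_top 0.67 [209. 204.] [ 553. -155.   99.]
scene cap_top 0.48 [300. 248.] [ 804. -156.   99.]
scene cap_centre 0.84 [231. 210.] [ 600. -132.   86.]
scene cap_centre 0.74 [208. 209.] [ 551. -162.   86.]
scene cap_centre 0.56 [256. 205.] [636. -82.  86.]
scene tin 0.64 [227. 237.] [ 590. -142.    0.]

[... 1093 characters left out ...]
184.] [ 591. -132.    0.]
side tile 0.64 [217. 256.] [578. 149.   0.]
side cut cap_centre 0.79 [283. 200.] 484 [[454.0, -116.0, 6.0], [481.0, -77.0, 33.0], [515.0, -57.0, 37.0]]
side cut cap_centre 0.72 [256. 162.] 247 [[575.0, -145.0, 78.0], [596.0, -120.0, 98.0], [619.0, -104.0, 100.0]]
side cut cap_centre 0.52 [240. 214.] 255 [[562.0, -29.0, 6.0], [582.0, -0.0, 25.0], [605.0, 15.0, 28.0]]
side cut tile 0.95 [214. 256.] 1168 [[534.0, 109.0, 6.0], [581.0, 159.0, 10.0], [628.0, 206.0, 13.0]]
side cut tin 0.73 [253. 183.] 500 [[561.0, -157.0, 4.0], [585.0, -110.0, 16.0], [636.0, -96.0, 68.0]]
side cut tin 0.5 [343. 149.] 640 [[323.0, -385.0, 5.0], [378.0, -362.0, 41.0], [437.0, -344.0, 58.0]]
```

View pics/scene.png

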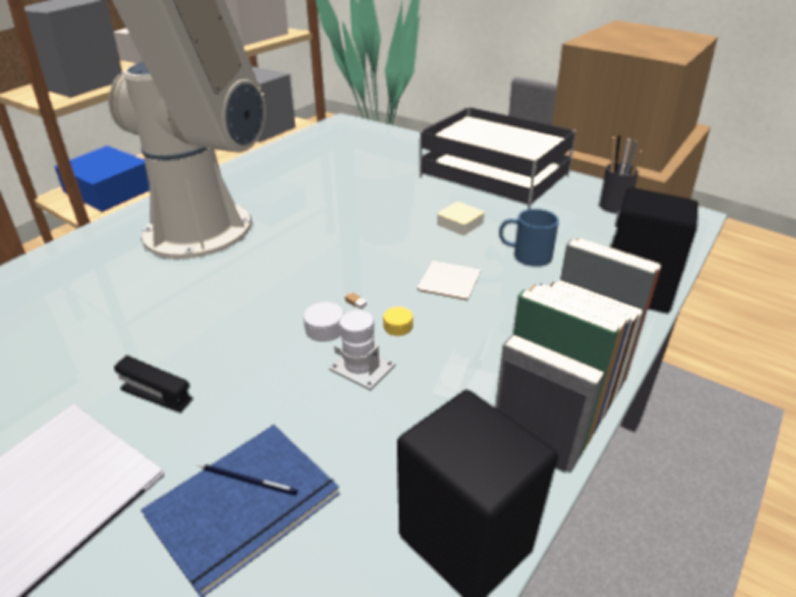

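View pics/side.png

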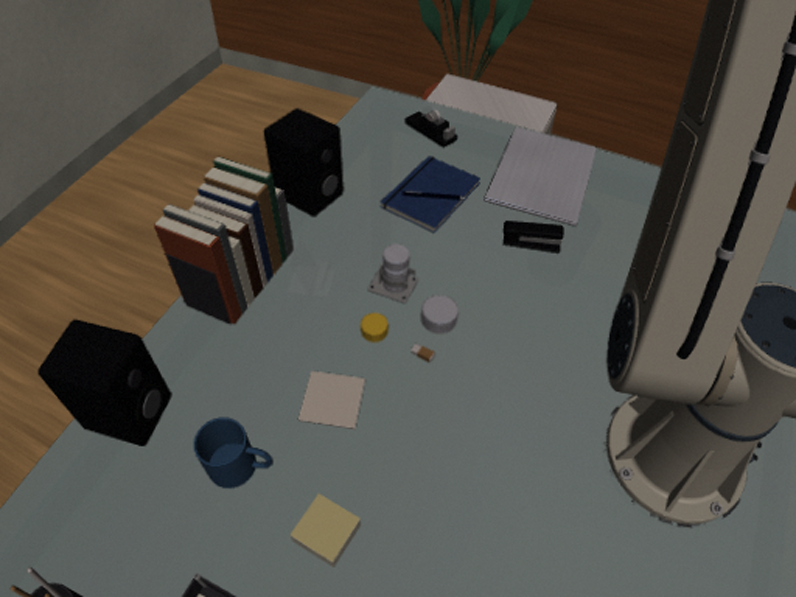

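The cap meant is the silver one on the holder, at scene (356,325) and side (396,257). In world coordinates that is about (598,-132). The larger silver cap at (487,-90) and the yellow one at (582,-5) are decoys, and the tile is near (580,155). I'll move above the tin.

play_rows --steps '[{"delta_pos": [4,-2.6,-2],"yaw": 0,"jaw": 100},{"delta_pos": [8,-5.2,-4],"yaw": 0,"jaw": 100},{"delta_pos": [12,-7.8,-5],"yaw": 0,"jaw": 100},{"delta_pos": [16,-10.4,-5],"yaw": 0,"jaw": 100},{"delta_pos": [20,-13,-5],"yaw": 0,"jaw": 100},{"delta_pos": [24,-15.6,-5],"yaw": 0,"jaw": 100},{"delta_pos": [28,-18.2,-5],"yaw": 0,"jaw": 100},{"delta_pos": [32,-20.8,-5],"yaw": 0,"jaw": 100}]'

```text
clock: 1.6
eef_pos: [406.0, -333.7, 256.8]
tcp_rot: [3.141, -0.0, 0.225]
contact_force: [0.1, -0.6, 0.2]
opening: 0.997
grasp_force: 0.0
```

play_rows --steps '[{"delta_pos": [4,-2.6,0],"yaw": 0,"jaw": 100},{"delta_pos": [8,-5.2,0],"yaw": 0,"jaw": 100},{"delta_pos": [12,-7.8,0],"yaw": 0.05,"jaw": 100},{"delta_pos": [16,-10.4,0],"yaw": 0.1,"jaw": 100},{"delta_pos": [18,-12,0],"yaw": 0.15,"jaw": 100},{"delta_pos": [18,-12,0],"yaw": 0.2,"jaw": 100},{"delta_pos": [18,-12,0],"yaw": 0.22,"jaw": 100},{"delta_pos": [18,-12,0],"yaw": 0.22,"jaw": 100}]'

```text
clock: 2.4
eef_pos: [553.4, -178.2, 256.4]
tcp_rot: [3.142, 0.0, 0.005]
contact_force: [0.2, -0.0, 0.8]
opening: 0.999
grasp_force: 0.0
```

```bash
cat > look.py <<'E'
from h import *
import sys
s=r.sense();print(s["clock"],s["eef_pos"].round(1),s["tcp_rot"].round(4),s["qpos"].round(3),s["contact_force"].round(2),s["wrist_torque"].round(3))
c="wrist";C=vision.calibration(c);print(np.array(C["extrinsics"]).round(3).tolist())
p,d=vision.grab_frame(c)
cv2.imwrite(f"pics/{sys.argv[1]}.png",cv2.resize(np.ascontiguousarray(p[:,:,::-1]),(796,597)))
for n,z in(("cap_top",99),("cap_centre",86),("tile",0),("phone_stand",0)):
    for k in vision.landmark_of(c,n): print(n,round(k["conf"],2),np.round(k["uv"]),P(c,k["uv"],z,C=C).round(1))
for n in("cap_centre","tile","phone_stand"):
    for k in vision.cut_out(c,n):
        m=k["region"]&(d>0);ys,xs=np.nonzero(m)
        q=np.array([P(c,(x,y),depth=d[y,x],C=C) for x,y in list(zip(xs,ys))[::5]])
        if len(q)<20: continue
        print("cut",n,round(k["conf"],2),np.round(k["uv"]),m.sum(),np.percentile(q,[2,50,98],axis=0).round(1).tolist())
        zt=np.percentile(q[:,2],90); t=q[abs(q[:,2]-zt)<5][:,:2].astype(np.float32)
        if n=="tile": print("rect",cv2.minAreaRect(t))
        elif n=="cap_centre" and len(t)>10: print("circ",cv2.fitEllipse(cv2.convexHull(t)) if len(cv2.convexHull(t))>5 else None, cv2.minEnclosingCircle(t), zt)
E
python3 look.py w1
```

```text
2.4 [ 553.4 -178.2  256.4] [3.1415e+00 2.0000e-04 5.1000e-03] [-0.314  0.241  1.673 -0.     1.227  1.252] [ 0.22 -0.01  0.82] [-0.014 -0.005  0.021]
[[0.004, -0.949, -0.316, 635.176], [-1.0, -0.004, -0.002, -177.712], [0.001, 0.316, -0.949, 424.186], [0.0, 0.0, 0.0, 1.0]]
cap_top 0.92 [190. 202.] [ 508.7 -107.5   99. ]
cap_top 0.75 [116. 121.] [593.3 -39.6  99. ]
cap_top 0.61 [212. 116.] [ 597.8 -134.2   99. ]
cap_top 0.41 [214. 115.] [ 598.2 -136.    99. ]
cap_centre 0.89 [192. 197.] [ 510.2 -107.8   86. ]
cap_centre 0.79 [125. 118.] [594.9 -43.4  86. ]
tile 0.68 [  1. 117.] [588.2 160.6   0. ]
cut cap_centre 0.87 [190. 196.] 2575 [[456.2, -126.3, 7.7], [491.0, -95.0, 35.3], [518.9, -63.5, 37.2]]
circ ((485.6364440917969, -92.78693389892578), (66.65753936767578, 67.77009582519531), 38.63412857055664) ((485.1006164550781, -92.49956512451172), 34.55229949951172) 36.481573387383364
cut cap_centre 0.67 [212. 119.] 2380 [[574.3, -156.8, 81.3], [598.6, -133.7, 99.2], [621.9, -110.5, 100.8]]
circ ((597.6424560546875, -132.50042724609375), (49.99571228027344, 51.494537353515625), 92.0719223
[... 269 characters left out ...]
19043), 174.1392364501953) ((586.9591064453125, -13.025390625), 25.481229782104492) 27.113257585122675
cut cap_centre 0.53 [399. 248.] 1644 [[369.0, -388.6, 5.1], [420.4, -362.1, 47.7], [445.1, -343.2, 54.2]]
circ ((403.1071472167969, -368.78253173828125), (31.462299346923828, 103.24442291259766), 107.25299835205078) ((399.04669189453125, -371.26904296875), 44.36287307739258) 52.212667742575675
cut tile 0.81 [ 14. 120.] 3014 [[537.9, 99.0, 0.5], [583.2, 130.7, 9.1], [641.4, 162.1, 10.9]]
rect ((589.2469482421875, 143.6907501220703), (98.79570770263672, 77.17913055419922), 16.678091049194336)
cut phone_stand 0.63 [154.   4.] 389 [[707.6, -86.5, 0.4], [715.6, -57.5, 4.0], [720.4, -43.3, 29.6]]
```

play_rows --steps '[{"delta_pos": [3,-3,3],"yaw": 0,"jaw": 100},{"delta_pos": [4.46,-4.56,6],"yaw": 0,"jaw": 100},{"delta_pos": [4.46,-4.56,9],"yaw": 0,"jaw": 100},{"delta_pos": [4.46,-4.56,11],"yaw": 0,"jaw": 100},{"delta_pos": [4.46,-4.56,11.6],"yaw": 0,"jaw": 100},{"delta_pos": [4.46,-4.56,11.6],"yaw": 0,"jaw": 100},{"delta_pos": [4.46,-4.56,11.6],"yaw": 0,"jaw": 100},{"delta_pos": [4.46,-4.56,11.6],"yaw": 0,"jaw": 100}]'

```text
clock: 3.6
eef_pos: [598.9, -132.7, 142.0]
tcp_rot: [3.141, -0.002, 0.005]
contact_force: [0.0, 0.1, 1.0]
opening: 0.999
grasp_force: 0.0
```

```bash
python3 look.py w2 | grep -v phone
```

```text
3.6 [ 598.9 -132.7  142. ] [ 3.1411e+00 -2.3000e-03  4.5000e-03] [-0.22   0.4    1.719  0.     1.02   1.346] [0.02 0.12 0.96] [0.058 0.027 0.028]
[[0.004, -0.949, -0.314, 680.237], [-1.0, -0.003, -0.002, -132.139], [0.001, 0.314, -0.949, 309.952], [0.0, 0.0, 0.0, 1.0]]
cap_top 0.95 [257. 207.] [ 595.7 -132.5   99. ]
cap_top 0.8 [122. 188.] [608.7 -41.4  99. ]
cap_top 0.68 [216. 286.] [ 532.7 -102.1   99. ]
cap_centre 0.88 [219. 278.] [ 530.6 -102.5   86. ]
cap_centre 0.86 [260. 199.] [ 596.7 -134.4   86. ]
cut cap_centre 0.75 [131. 180.] 2839 [[564.6, -38.0, 5.6], [589.7, -16.4, 26.1], [611.5, 10.0, 27.6]]
circ ((586.580078125, -12.777398109436035), (49.976890563964844, 50.92063903808594), 151.30630493164062) ((586.7108764648438, -12.510590553283691), 25.75623893737793) 27.14264338744602
cut cap_centre 0.63 [217. 275.] 4399 [[457.2, -125.2, 3.9], [495.7, -94.1, 35.2], [520.2, -62.5, 36.7]]
circ ((486.1185302734375, -92.51319885253906), (67.95817565917969, 68.74302673339844), 137.3660888671875) ((486.1314697265625, -92.75106048583984), 34.84806442260742) 36.24995170053219
cut tile 0.96 [ 10. 193.] 1641 [[545.2, 97.0, 1.7], [572.8, 112.9, 9.1], [619.7, 129.5, 10.4]]
rect ((580.013427734375, 107.85488891601562), (36.5563850402832, 85.61701202392578), 78.18714904785156)
```

View pics/w2.png

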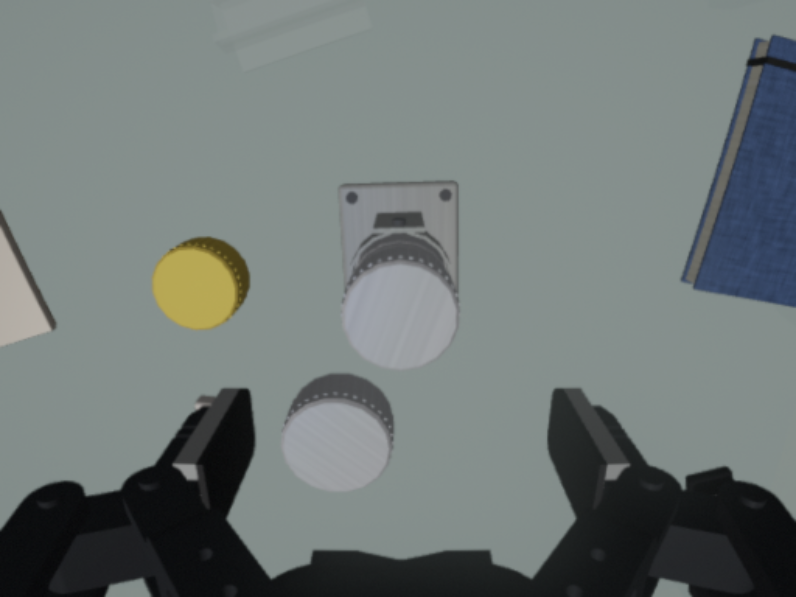

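The wrist view shows the silver cap centred at (400,315), midway between the fingers. I'll refine its centre from depth.

Run:
```python
from h import *
C=vision.calibration("wrist");p,d=vision.grab_frame("wrist")
q=np.array([P("wrist",(x,y),depth=d[y,x],C=C) for y in range(150,250) for x in range(210,305) if d[y,x]>0])
t=q[(q[:,2]>95)&(np.hypot(q[:,0]-598,q[:,1]+132)<45)]
print(len(t),np.median(t[:,2]),cv2.fitEllipse(cv2.convexHull(t[:,:2].astype(np.float32))),t.mean(0),np.percentile(t,[1,99],axis=0))
print(r.sense()["eef_pos"])
```

```text
4307 99.43983215322581 ((598.037109375, -132.16354370117188), (51.502593994140625, 52.21521759033203), 152.91424560546875) [ 599.18231421 -132.13095172   99.38244611] [[ 574.80581516 -156.03160591   96.52459165]
 [ 622.20313922 -108.22253895  100.87420773]]
[ 598.01618002 -132.26318506  140.57426767]
```

play_rows --steps '[{"delta_pos": [0,0,1.5],"yaw": 0,"jaw": 100},{"delta_pos": [0,0,3],"yaw": 0,"jaw": 100},{"delta_pos": [0,0,4.5],"yaw": 0,"jaw": 100},{"delta_pos": [0,0,5.8],"yaw": 0,"jaw": 100},{"delta_pos": [0,0,6.5],"yaw": 0,"jaw": 100},{"delta_pos": [0,0,6.6],"yaw": 0,"jaw": 100},{"delta_pos": [0,0,6.6],"yaw": 0,"jaw": 100},{"delta_pos": [0,0,6.6],"yaw": 0,"jaw": 100}]'

```text
clock: 4.85
eef_pos: [598.5, -132.4, 75.0]
tcp_rot: [3.141, -0.001, 0.005]
contact_force: [0.5, 0.3, -0.4]
opening: 1.001
grasp_force: 0.0
```

play_rows --steps '[{"delta_pos": [0,0,0],"yaw": 0,"jaw": 70},{"delta_pos": [0,0,0],"yaw": 0,"jaw": 64},{"delta_pos": [0,0,0],"yaw": 0,"jaw": 60},{"delta_pos": [0,0,0],"yaw": 0,"jaw": 50},{"delta_pos": [0,0,0],"yaw": 0,"jaw": 40},{"delta_pos": [0,0,0],"yaw": 0,"jaw": 40},{"delta_pos": [0,0,0],"yaw": 0,"jaw": 40},{"delta_pos": [0,0,0],"yaw": 0,"jaw": 40}]' --grip_force 40

```text
clock: 5.65
eef_pos: [598.0, -132.3, 74.5]
tcp_rot: [-3.142, 0.0, 0.005]
contact_force: [0.8, 0.2, 0.3]
opening: 0.399
grasp_force: 0.0
```

```bash
cat > s.py <<'E'
from rig import r
s=r.sense();print(s["clock"],s["eef_pos"].round(2),s["tcp_rot"].round(4),s["contact_force"].round(2),s["wrist_torque"].round(3),s["opening"],s["grasp_force"])
E
python3 s.py
```

```text
5.65 [ 597.99 -132.26   74.48] [-3.1416  0.      0.0048] [0.8  0.24 0.31] [0.008 0.014 0.005] 0.39938000748380303 0.0
```

Run:
```python
from h import *
a=vision.grab_frame("wrist")[0];b=vision.grab_frame("side")[0];c=vision.grab_frame("scene")[0]
f=lambda x,s:cv2.resize(np.ascontiguousarray(x[:,:,::-1]),s,interpolation=cv2.INTER_CUBIC)
L=f(a,(400,300));M=np.hstack([f(b[110:210,200:333],(400,300)),f(c[160:260,165:298],(400,300))])
cv2.imwrite("pics/g1.png",np.vstack([np.hstack([L,f(a[150:300,180:380],(400,300))]),M]))
```

```text
(no output)
```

View pics/g1.png

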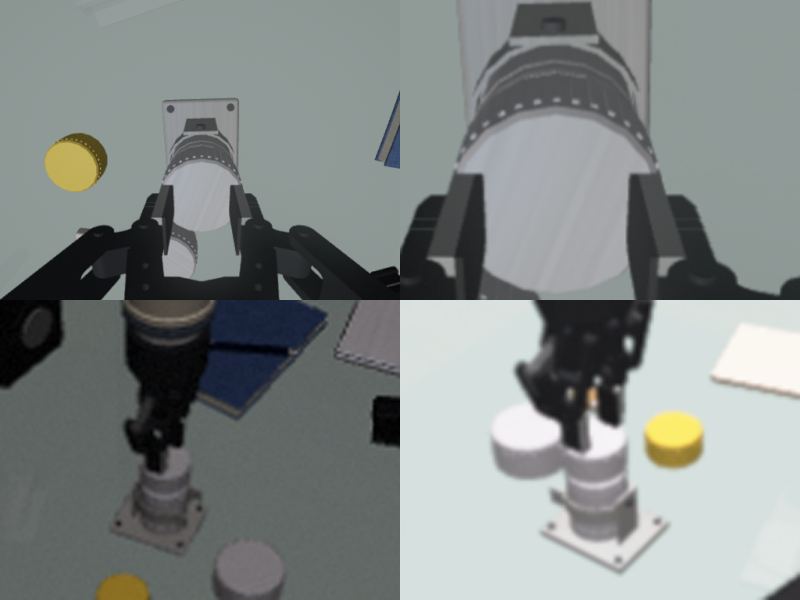

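The wrist view shows the pad tips at crop x 485 and 630, overlapping the cap top, which spans 455 to 655. So the pads look to be above the cap or inside its outline. I'll measure the fingertips from depth.

Run:
```python
from h import *
s=r.sense();print(s["eef_pos"],s["qpos"].round(4),s["opening"])
C=vision.calibration("wrist");p,d=vision.grab_frame("wrist")
for y in range(200,300,12):
    print(y,[tuple(P("wrist",(x,y),depth=d[y,x],C=C).round().astype(int)) if d[y,x]>0 else None for x in (185,195,201,206,212,218,225,256,290,297,303,309,315,322)])
```

```text
[ 598.00089132 -132.26375792   74.46189049] [-0.2201  0.4828  1.7648 -0.      0.894   1.3459] 0.3987946827403049
200 [(np.int64(587), np.int64(-76), np.int64(0)), (np.int64(588), np.int64(-84), np.int64(0)), (np.int64(587), np.int64(-88), np.int64(-2)), (np.int64(588), np.int64(-92), np.int64(1)), (np.int64(590), np.int64(-98), np.int64(6)), (np.int64(605), np.int64(-107), np.int64(45)), (np.int64(618), np.int64(-115), np.int64(80)), (np.int64(623), np.int64(-131), np.int64(94)), (np.int64(618), np.int64(-149), np.int64(79)), (np.int64(605), np.int64(-157), np.int64(44)), (np.int64(591), np.int64(-166), np.int64(8)), (np.int64(588), np.int64(-172), np.int64(0)), (np.int64(588), np.int64(-177), np.int64(0)), (np.int64(588), np.int64(-182), np.int64(0))]
212 [(np.int64(578), np.int64(-75), np.int64(1)), (np.int64(577), np.int64(-83), np.int64(-1)), (np.int64(577), np.int64(-88), np.int64(-1)), (np.int64(578), np.int64(-92), np.int64(2)), (np.int64(578), np.int64(-97), np.int64(0)), (np.int64(615), np.int64(-112), np.int64(88)), (np.int64(618), np.int64(-117), np.int64(97)), (np.int64(6
[... 4304 characters left out ...]
t64(-155), np.int64(142))]
296 [(np.int64(611), np.int64(-108), np.int64(150)), (np.int64(610), np.int64(-111), np.int64(150)), (np.int64(611), np.int64(-113), np.int64(150)), (np.int64(604), np.int64(-114), np.int64(142)), (np.int64(602), np.int64(-115), np.int64(138)), (np.int64(591), np.int64(-115), np.int64(124)), (np.int64(517), np.int64(-107), np.int64(25)), (np.int64(573), np.int64(-131), np.int64(99)), (np.int64(498), np.int64(-161), np.int64(-1)), (np.int64(587), np.int64(-150), np.int64(119)), (np.int64(600), np.int64(-149), np.int64(136)), (np.int64(603), np.int64(-151), np.int64(139)), (np.int64(611), np.int64(-151), np.int64(150)), (np.int64(611), np.int64(-153), np.int64(150))]
```

Depth puts the pad tips at z≈101, just over the cap, although the TCP reads 74. So they never gripped. I'll reopen and measure the tips when open.

play_rows --steps '[{"delta_pos": [0,0,-1],"yaw": 0,"jaw": 40},{"delta_pos": [0,0,-1],"yaw": 0,"jaw": 60},{"delta_pos": [0,0,-1],"yaw": 0,"jaw": 80},{"delta_pos": [0,0,-1],"yaw": 0,"jaw": 80},{"delta_pos": [0,0,-1],"yaw": 0,"jaw": 80},{"delta_pos": [0,0,-1],"yaw": 0,"jaw": 80},{"delta_pos": [0,0,-1],"yaw": 0,"jaw": 80},{"delta_pos": [0,0,-1],"yaw": 0,"jaw": 80}]'

```text
clock: 6.65
eef_pos: [598.0, -132.3, 84.4]
tcp_rot: [-3.142, 0.0, 0.005]
contact_force: [-0.6, -0.2, 0.1]
opening: 0.797
grasp_force: 0.0
```

```bash
cat > tips.py <<'E'
from h import *
s=r.sense();e=s["eef_pos"];print(e.round(1),s["opening"].round(3),s["contact_force"].round(1))
C=vision.calibration("wrist");p,d=vision.grab_frame("wrist")
v,u=np.nonzero(d[190:]>0);v=v+190
q=np.array([P("wrist",(x,y),depth=d[y,x],C=C) for x,y in zip(u[::2],v[::2])])-e
# finger points: 17-60 mm out along y, x within 14, above
for sg in(1,-1):
    f=q[(abs(q[:,0])<13.5)&(q[:,1]*sg>12)&(q[:,1]*sg<62)&(q[:,2]>-10)&(q[:,2]<90)]
    f=f[np.hypot(f[:,0],f[:,1])>0]
    h,b=np.histogram(f[:,2],np.arange(-10,90,4)); print(sg,list(zip(b[:-1].astype(int),h)))
    for lo in range(-10,60,6):
        g=f[(f[:,2]>=lo)&(f[:,2]<lo+6)]
        if len(g)>5: print(lo,len(g),"y",np.percentile(g[:,1]*sg,[2,98]).round(1),"x",np.percentile(g[:,0],[2,98]).round(1))
cv2.imwrite("pics/t.png",np.ascontiguousarray(p[:,:,::-1]))
E
python3 tips.py
```

```text
Traceback (most recent call last):
  File "tips.py", line 2, in <module>
    s=r.sense();e=s["eef_pos"];print(e.round(1),s["opening"].round(3),s["contact_force"].round(1))
                                                ^^^^^^^^^^^^^^^^^^
AttributeError: 'float' object has no attribute 'round'
```

```bash
sed -i 's/s\["opening"\].round(3)/s["opening"]/' tips.py; python3 tips.py
```

```text
[ 598.  -132.3   84.4] 0.7972999785540075 [-0.6 -0.2  0.1]
1 [(np.int64(-10), np.int64(2)), (np.int64(-6), np.int64(5)), (np.int64(-2), np.int64(3)), (np.int64(2), np.int64(7)), (np.int64(6), np.int64(6)), (np.int64(10), np.int64(44)), (np.int64(14), np.int64(529)), (np.int64(18), np.int64(0)), (np.int64(22), np.int64(0)), (np.int64(26), np.int64(0)), (np.int64(30), np.int64(15)), (np.int64(34), np.int64(62)), (np.int64(38), np.int64(99)), (np.int64(42), np.int64(117)), (np.int64(46), np.int64(135)), (np.int64(50), np.int64(127)), (np.int64(54), np.int64(152)), (np.int64(58), np.int64(157)), (np.int64(62), np.int64(164)), (np.int64(66), np.int64(212)), (np.int64(70), np.int64(103)), (np.int64(74), np.int64(140)), (np.int64(78), np.int64(328)), (np.int64(82), np.int64(692))]
-4 6 y [22.4 25.3] x [ 7.7 13.5]
2 8 y [22.4 25.4] x [ 5.7 13.4]
8 49 y [13. 26.] x [-12.2  12.9]
14 529 y [12.4 24.7] x [-12.7  12.8]
32 77 y [34.  40.3] x [-9.4 11.5]
38 155 y [34.  46.7] x [-9.6 11.9]
44 196 y [34.  47.6] x [-9.3 11.8]
50 210 y [34.  47.2] x [-9.7 11.7]
56 226 y [33.8 47.5] x [-9.4 11.9]
-1 [(n
[... 333 characters left out ...]
, np.int64(58)), (np.int64(38), np.int64(100)), (np.int64(42), np.int64(118)), (np.int64(46), np.int64(124)), (np.int64(50), np.int64(144)), (np.int64(54), np.int64(142)), (np.int64(58), np.int64(172)), (np.int64(62), np.int64(161)), (np.int64(66), np.int64(186)), (np.int64(70), np.int64(114)), (np.int64(74), np.int64(145)), (np.int64(78), np.int64(303)), (np.int64(82), np.int64(671))]
-4 7 y [22.  24.5] x [ 7.2 13.4]
2 11 y [21.6 25.4] x [ 5.1 13.4]
8 54 y [12.5 26.4] x [-11.5  13. ]
14 511 y [12.4 24.4] x [-12.6  12.8]
32 71 y [33.7 40. ] x [-8.9 11.8]
38 156 y [33.7 46.6] x [-8.5 12.3]
44 186 y [33.6 47.2] x [-9.6 12. ]
50 213 y [33.7 47.1] x [-8.8 12.1]
56 245 y [33.8 47.3] x [-9.4 12.3]
```

View pics/t.png

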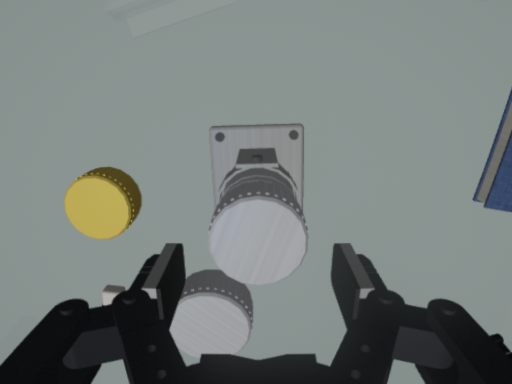

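The pad tips at (180,245) and (338,245) are about 30 mm above the reported TCP. I'll go lower so they straddle the cap at z≈76, then grip.

play_rows --steps '[{"delta_pos": [0,0,0.6],"yaw": 0,"jaw": 80},{"delta_pos": [0,0,1.2],"yaw": 0,"jaw": 80},{"delta_pos": [0,0,1.8],"yaw": 0,"jaw": 80},{"delta_pos": [0,0,2.4],"yaw": 0,"jaw": 80},{"delta_pos": [0,0,3.0],"yaw": 0,"jaw": 80},{"delta_pos": [0,0,3.5],"yaw": 0,"jaw": 80},{"delta_pos": [0,0,3.7],"yaw": 0,"jaw": 80},{"delta_pos": [0,0,3.7],"yaw": 0,"jaw": 80}]'

```text
clock: 7.5
eef_pos: [597.8, -132.2, 47.1]
tcp_rot: [-3.141, 0.001, 0.005]
contact_force: [-0.1, -0.7, -0.0]
opening: 0.805
grasp_force: 0.0
```

play_rows --steps '[{"delta_pos": [0,0,0],"yaw": 0,"jaw": 70},{"delta_pos": [0,0,0],"yaw": 0,"jaw": 66},{"delta_pos": [0,0,0],"yaw": 0,"jaw": 64},{"delta_pos": [0,0,0],"yaw": 0,"jaw": 60},{"delta_pos": [0,0,0],"yaw": 0,"jaw": 50},{"delta_pos": [0,0,0],"yaw": 0,"jaw": 50},{"delta_pos": [0,0,0],"yaw": 0,"jaw": 50},{"delta_pos": [0,0,0],"yaw": 0,"jaw": 50}]' --grip_force 40

```text
clock: 8.3
eef_pos: [598.2, -132.3, 47.7]
tcp_rot: [3.142, -0.0, 0.005]
contact_force: [-1.0, 0.5, 5.6]
opening: 0.596
grasp_force: 40.8
```

```bash
python3 s.py
```

```text
8.3 [ 598.19 -132.32   47.69] [ 3.1415e+00 -4.0000e-04  4.7000e-03] [-0.99  0.47  5.55] [0.039 0.15  0.044] 0.5962594330080948 40.84746106993407
```

Gripped at 51 mm with lateral forces near zero, so it's centred. Now I'll press gradually.

play_rows --steps '[{"delta_pos": [0,0,0.03],"yaw": 0,"jaw": 50},{"delta_pos": [0,0,0.06],"yaw": 0,"jaw": 50},{"delta_pos": [0,0,0.1],"yaw": 0,"jaw": 50},{"delta_pos": [0,0,0.13],"yaw": 0,"jaw": 50},{"delta_pos": [0,0,0.16],"yaw": 0,"jaw": 50},{"delta_pos": [0,0,0.2],"yaw": 0,"jaw": 50},{"delta_pos": [0,0,0.2],"yaw": 0,"jaw": 50},{"delta_pos": [0,0,0.2],"yaw": 0,"jaw": 50}]'

```text
clock: 9.1
eef_pos: [598.2, -132.3, 46.0]
tcp_rot: [3.141, -0.0, 0.005]
contact_force: [-2.0, 1.3, 8.7]
opening: 0.604
grasp_force: 41.4
```

```bash
python3 s.py
```

```text
9.1 [ 598.24 -132.34   46.02] [ 3.1415e+00 -5.0000e-04  4.8000e-03] [-2.    1.27  8.66] [0.094 0.317 0.068] 0.6040592002770232 41.43158572143875
```

play_rows --steps '[{"delta_pos": [0,0,0.03],"yaw": 0,"jaw": 50},{"delta_pos": [0,0,0.06],"yaw": 0,"jaw": 50},{"delta_pos": [0,0,0.09],"yaw": 0,"jaw": 50},{"delta_pos": [0,0,0.12],"yaw": 0,"jaw": 50},{"delta_pos": [0,0,0.12],"yaw": 0,"jaw": 50},{"delta_pos": [0,0,0.12],"yaw": 0,"jaw": 50},{"delta_pos": [0,0,0.12],"yaw": 0,"jaw": 50},{"delta_pos": [0,0,0.12],"yaw": 0,"jaw": 50}]'

```text
clock: 9.9
eef_pos: [598.3, -132.3, 45.1]
tcp_rot: [3.141, -0.001, 0.005]
contact_force: [-4.1, 0.3, 12.3]
opening: 0.595
grasp_force: 41.8
```

```bash
python3 s.py
```

```text
9.9 [ 598.28 -132.33   45.14] [ 3.1414e+00 -6.0000e-04  4.9000e-03] [-4.06  0.32 12.3 ] [0.087 0.519 0.061] 0.5953863011445375 41.767111133085564
```

play_rows --steps '[{"delta_pos": [0,0,0],"yaw": -0.04,"jaw": 50},{"delta_pos": [0,0,0],"yaw": -0.08,"jaw": 50},{"delta_pos": [0,0,0],"yaw": -0.12,"jaw": 50},{"delta_pos": [0,0,0],"yaw": -0.16,"jaw": 50},{"delta_pos": [0,0,0],"yaw": -0.2,"jaw": 50},{"delta_pos": [0,0,0],"yaw": -0.25,"jaw": 50},{"delta_pos": [0,0,0],"yaw": -0.3,"jaw": 50},{"delta_pos": [0,0,0],"yaw": -0.3,"jaw": 50}]'

```text
clock: 10.7
eef_pos: [598.2, -132.1, 45.0]
tcp_rot: [-3.141, -0.0, 0.306]
contact_force: [-2.2, 1.3, 10.8]
opening: 0.598
grasp_force: 41.6
```

```bash
python3 s.py
```

```text
10.7 [ 598.2  -132.07   44.97] [-3.1415e+00 -4.0000e-04  3.0640e-01] [-2.23  1.32 10.81] [0.291 0.427 0.002] 0.5977923306559617 41.59010399831459
```

play_rows --steps '[{"delta_pos": [0,0,0],"yaw": -0.04,"jaw": 50},{"delta_pos": [0,0,0],"yaw": -0.08,"jaw": 50},{"delta_pos": [0,0,0],"yaw": -0.12,"jaw": 50},{"delta_pos": [0,0,0],"yaw": -0.16,"jaw": 50},{"delta_pos": [0,0,0],"yaw": -0.2,"jaw": 50},{"delta_pos": [0,0,0],"yaw": -0.25,"jaw": 50},{"delta_pos": [0,0,0],"yaw": -0.3,"jaw": 50},{"delta_pos": [0,0,0],"yaw": -0.3,"jaw": 50}]'

```text
clock: 11.5
eef_pos: [598.1, -131.8, 44.9]
tcp_rot: [-3.141, -0.0, 0.606]
contact_force: [-3.1, 3.2, 11.5]
opening: 0.599
grasp_force: 41.6
```

```bash
python3 s.py
```

```text
11.5 [ 598.05 -131.77   44.91] [-3.1411e+00 -4.0000e-04  6.0640e-01] [-3.15  3.2  11.46] [ 0.537  0.466 -0.007] 0.5991077533726055 41.60210906644352
```

play_rows --steps '[{"delta_pos": [0,0,0],"yaw": -0.03,"jaw": 50},{"delta_pos": [0,0,0],"yaw": -0.06,"jaw": 50},{"delta_pos": [0,0,0],"yaw": -0.09,"jaw": 50},{"delta_pos": [0,0,0],"yaw": -0.12,"jaw": 50},{"delta_pos": [0,0,0],"yaw": -0.15,"jaw": 50},{"delta_pos": [0,0,0],"yaw": -0.18,"jaw": 50},{"delta_pos": [0,0,0],"yaw": -0.2,"jaw": 50},{"delta_pos": [0,0,0],"yaw": -0.2,"jaw": 50}]'

```text
clock: 12.3
eef_pos: [598.3, -132.0, 44.9]
tcp_rot: [3.142, -0.001, 0.805]
contact_force: [-2.7, 1.4, 9.6]
opening: 0.594
grasp_force: 41.5
```

```bash
python3 s.py
```

```text
12.3 [ 598.25 -131.95   44.91] [ 3.1415e+00 -6.0000e-04  8.0520e-01] [-2.65  1.35  9.6 ] [ 0.341  0.358 -0.121] 0.5937075743712706 41.48348709801212
```

The torque is now -0.12 N m, so the teeth have caught. I'll press slightly more and keep turning in small steps.

play_rows --steps '[{"delta_pos": [0,0,0.05],"yaw": 0,"jaw": 50},{"delta_pos": [0,0,0.09],"yaw": 0,"jaw": 50},{"delta_pos": [0,0,0.09],"yaw": -0.03,"jaw": 50},{"delta_pos": [0,0,0.09],"yaw": -0.06,"jaw": 50},{"delta_pos": [0,0,0.09],"yaw": -0.1,"jaw": 50},{"delta_pos": [0,0,0.09],"yaw": -0.14,"jaw": 50},{"delta_pos": [0,0,0.09],"yaw": -0.18,"jaw": 50},{"delta_pos": [0,0,0.09],"yaw": -0.18,"jaw": 50}]'

```text
clock: 13.1
eef_pos: [598.9, -131.9, 44.5]
tcp_rot: [3.14, -0.001, 0.986]
contact_force: [-2.0, 3.2, 13.1]
opening: 0.605
grasp_force: 41.8
```

```bash
python3 s.py
```

```text
13.1 [ 598.87 -131.87   44.52] [ 3.1405e+00 -1.4000e-03  9.8560e-01] [-2.01  3.17 13.1 ] [ 0.545  0.345 -0.148] 0.6051197071372392 41.77505631989334
```

play_rows --steps '[{"delta_pos": [0,0,0],"yaw": -0.02,"jaw": 50},{"delta_pos": [0,0,0],"yaw": -0.04,"jaw": 50},{"delta_pos": [0,0,0],"yaw": -0.06,"jaw": 50},{"delta_pos": [0,0,0],"yaw": -0.08,"jaw": 50},{"delta_pos": [0,0,0],"yaw": -0.1,"jaw": 50},{"delta_pos": [0,0,0],"yaw": -0.12,"jaw": 50},{"delta_pos": [0,0,0],"yaw": -0.12,"jaw": 50},{"delta_pos": [0,0,0],"yaw": -0.12,"jaw": 50}]'

```text
clock: 13.9
eef_pos: [598.8, -131.7, 44.5]
tcp_rot: [3.141, -0.001, 1.104]
contact_force: [-1.7, 5.1, 14.0]
opening: 0.598
grasp_force: 41.8
```

```bash
python3 s.py
```

```text
13.9 [ 598.81 -131.7    44.5 ] [ 3.1405e+00 -1.3000e-03  1.1043e+00] [-1.66  5.1  14.  ] [ 0.712  0.333 -0.165] 0.598275416555323 41.801831742050126
```

play_rows --steps '[{"delta_pos": [0,0,0],"yaw": -0.015,"jaw": 50},{"delta_pos": [0,0,0],"yaw": -0.03,"jaw": 50},{"delta_pos": [0,0,0],"yaw": -0.045,"jaw": 50},{"delta_pos": [0,0,0],"yaw": -0.06,"jaw": 50},{"delta_pos": [0,0,0],"yaw": -0.07,"jaw": 50},{"delta_pos": [0,0,0],"yaw": -0.07,"jaw": 50},{"delta_pos": [0,0,0],"yaw": -0.07,"jaw": 50},{"delta_pos": [0,0,0],"yaw": -0.07,"jaw": 50}]'

```text
clock: 14.7
eef_pos: [598.7, -131.7, 44.5]
tcp_rot: [3.141, -0.001, 1.174]
contact_force: [-1.6, 4.6, 14.4]
opening: 0.599
grasp_force: 41.8
```

```bash
python3 s.py
```

```text
14.7 [ 598.73 -131.7    44.5 ] [ 3.1406e+00 -1.2000e-03  1.1742e+00] [-1.61  4.65 14.36] [ 0.696  0.344 -0.122] 0.5991240845464788 41.81311109976377
```

play_rows --steps '[{"delta_pos": [0,0,0],"yaw": -0.01,"jaw": 50},{"delta_pos": [0,0,0],"yaw": -0.02,"jaw": 50},{"delta_pos": [0,0,0],"yaw": -0.03,"jaw": 50},{"delta_pos": [0,0,0],"yaw": -0.04,"jaw": 50},{"delta_pos": [0,0,0],"yaw": -0.05,"jaw": 50},{"delta_pos": [0,0,0],"yaw": -0.06,"jaw": 50},{"delta_pos": [0,0,0],"yaw": -0.06,"jaw": 50},{"delta_pos": [0,0,0],"yaw": -0.06,"jaw": 50}]'

```text
clock: 15.5
eef_pos: [598.6, -131.8, 44.5]
tcp_rot: [3.141, -0.001, 1.234]
contact_force: [-3.2, 4.3, 14.1]
opening: 0.602
grasp_force: 41.8
```

```bash
python3 s.py
```

```text
15.5 [ 598.65 -131.78   44.51] [ 3.1406e+00 -1.0000e-03  1.2342e+00] [-3.17  4.28 14.1 ] [ 0.594  0.475 -0.174] 0.6015107272469287 41.82723748788703
```

play_rows --steps '[{"delta_pos": [0,0,0],"yaw": -0.01,"jaw": 50},{"delta_pos": [0,0,0],"yaw": -0.02,"jaw": 50},{"delta_pos": [0,0,0],"yaw": -0.03,"jaw": 50},{"delta_pos": [0,0,0],"yaw": -0.04,"jaw": 50},{"delta_pos": [0,0,0],"yaw": -0.05,"jaw": 50},{"delta_pos": [0,0,0],"yaw": -0.05,"jaw": 50},{"delta_pos": [0,0,0],"yaw": -0.05,"jaw": 50},{"delta_pos": [0,0,0],"yaw": -0.05,"jaw": 50}]'

```text
clock: 16.3
eef_pos: [598.4, -131.9, 44.5]
tcp_rot: [3.141, -0.001, 1.284]
contact_force: [-3.9, 2.4, 14.9]
opening: 0.599
grasp_force: 41.9
```

```bash
python3 s.py
```

```text
16.3 [ 598.43 -131.89   44.48] [ 3.1409e+00 -8.0000e-04  1.2841e+00] [-3.88  2.44 14.95] [ 0.425  0.522 -0.273] 0.5989936868663501 41.85589213797357
```

The torque has risen to -0.27 N m, so it's at the stop. Now I'll lift gently.

play_rows --steps '[{"delta_pos": [0,0,-0.1],"yaw": 0.01,"jaw": 50},{"delta_pos": [0,0,-0.2],"yaw": 0.01,"jaw": 50},{"delta_pos": [0,0,-0.3],"yaw": 0.01,"jaw": 50},{"delta_pos": [0,0,-0.4],"yaw": 0.01,"jaw": 50},{"delta_pos": [0,0,-0.5],"yaw": 0.01,"jaw": 50},{"delta_pos": [0,0,-0.6],"yaw": 0.01,"jaw": 50},{"delta_pos": [0,0,-0.7],"yaw": 0.01,"jaw": 50},{"delta_pos": [0,0,-0.7],"yaw": 0.01,"jaw": 50}]'

```text
clock: 17.1
eef_pos: [597.9, -132.3, 50.2]
tcp_rot: [-3.141, 0.0, 1.275]
contact_force: [0.6, -1.4, -0.7]
opening: 0.598
grasp_force: 41.6
```

```bash
python3 s.py
```

```text
17.1 [ 597.88 -132.31   50.19] [-3.1413e+00  1.0000e-04  1.2748e+00] [ 0.6  -1.36 -0.71] [-0.041  0.067 -0.019] 0.5978796235172794 41.62301178672351
```

play_rows --steps '[{"delta_pos": [0,0,-0.7],"yaw": 0,"jaw": 50},{"delta_pos": [0,0,-1.4],"yaw": 0,"jaw": 50},{"delta_pos": [0,0,-2.1],"yaw": 0,"jaw": 50},{"delta_pos": [0,0,-3.2],"yaw": 0,"jaw": 50},{"delta_pos": [0,0,-4.5],"yaw": 0,"jaw": 50},{"delta_pos": [0,0,-6],"yaw": 0,"jaw": 50},{"delta_pos": [0,0,-7],"yaw": 0,"jaw": 50},{"delta_pos": [0,0,-7],"yaw": 0,"jaw": 50}]'

```text
clock: 17.9
eef_pos: [599.3, -132.6, 122.6]
tcp_rot: [3.138, -0.0, 1.275]
contact_force: [-0.4, -0.0, -0.1]
opening: 0.599
grasp_force: 41.7
```

```bash
python3 s.py
python3 - <<'E'
from h import *
w=vision.grab_frame("wrist")[0];b=vision.grab_frame("side")
f=lambda x,s:cv2.resize(np.ascontiguousarray(x[:,:,::-1]),s,interpolation=cv2.INTER_CUBIC)
cv2.imwrite("pics/l1.png",np.hstack([f(w,(400,300)),f(b[0][110:260,180:380],(400,300))]))
for c in("side","scene"):
    p,d=vision.grab_frame(c)
    for k in vision.cut_out(c,"tile"):
        m=k["region"]&(d>0);ys,xs=np.nonzero(m)
        q=np.array([P(c,(x,y),depth=d[y,x]) for x,y in zip(xs,ys)]);q=q[(abs(q[:,2]-10)<4)]
        if len(q)>50: print(c,k["conf"],q.mean(0).round(1),cv2.minAreaRect(q[:,:2].astype(np.float32)))
    for k in vision.landmark_of(c,"tile"): print(c,k["conf"],P(c,k["uv"],0).round(1))
E
```

```text
17.9 [ 599.28 -132.56  122.64] [ 3.1382e+00 -2.0000e-04  1.2748e+00] [-0.4  -0.03 -0.12] [-0.039 -0.009  0.035] 0.5990049602217781 41.69607082963921
side 0.88 [582.3 159.    9.7] ((582.9417724609375, 157.21670532226562), (100.96939849853516, 101.85895538330078), 16.69271469116211)
side 0.97 [577.2 153.6   0. ]
scene 0.9 [585.3 152.4   9.8] ((583.6180419921875, 154.57107543945312), (100.68526458740234, 103.53862762451172), 16.274887084960938)
scene 0.64 [589.2 154.8   0. ]
```

View pics/l1.png

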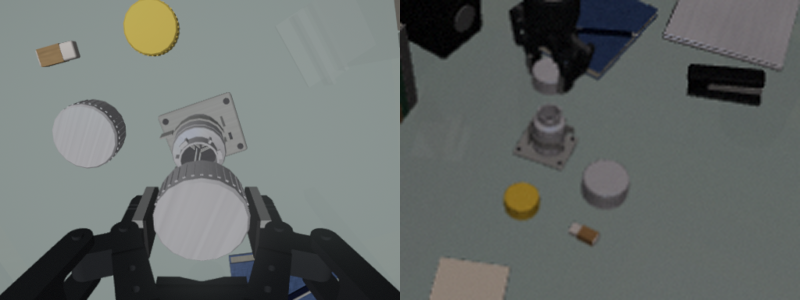

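The wrist view shows the cap held between the pads at (200,210) and the bare tin neck below at (195,155). The tile is centred at about (583,156). I'll carry the cap there.

play_rows --steps '[{"delta_pos": [2,-0.7,0],"yaw": 0,"jaw": 50},{"delta_pos": [5,-1.8,0],"yaw": 0,"jaw": 50},{"delta_pos": [9,-3.2,0],"yaw": 0,"jaw": 50},{"delta_pos": [13,-4.7,0],"yaw": 0,"jaw": 50},{"delta_pos": [17,-6.2,0],"yaw": 0,"jaw": 50},{"delta_pos": [21,-7.6,0],"yaw": 0,"jaw": 50},{"delta_pos": [24,-8.7,0],"yaw": 0,"jaw": 50},{"delta_pos": [26,-9.4,0],"yaw": 0,"jaw": 50}]'

```text
clock: 19.1
eef_pos: [583.5, 146.2, 120.1]
tcp_rot: [-3.141, -0.0, 1.276]
contact_force: [-0.2, -1.2, -0.8]
opening: 0.601
grasp_force: 41.7
```

play_rows --steps '[{"delta_pos": [0.7,-0.3,1],"yaw": 0,"jaw": 50},{"delta_pos": [1.1,-0.4,2],"yaw": 0,"jaw": 50},{"delta_pos": [1.1,-0.4,3.5],"yaw": 0,"jaw": 50},{"delta_pos": [1.1,-0.4,5],"yaw": 0,"jaw": 50},{"delta_pos": [1.1,-0.4,6.5],"yaw": 0,"jaw": 50},{"delta_pos": [1.1,-0.4,7.6],"yaw": 0,"jaw": 50},{"delta_pos": [1.1,-0.4,8],"yaw": 0,"jaw": 50},{"delta_pos": [1.1,-0.4,8],"yaw": 0,"jaw": 50}]'

```text
clock: 19.9
eef_pos: [583.0, 155.1, 39.6]
tcp_rot: [-3.141, 0.001, 1.274]
contact_force: [0.1, -0.7, -0.6]
opening: 0.597
grasp_force: 41.7
```

```bash
python3 s.py
python3 - <<'E'
from h import *
e=r.sense()["eef_pos"];C=vision.calibration("wrist");p,d=vision.grab_frame("wrist")
q=np.array([P("wrist",(x,y),depth=d[y,x],C=C) for y in range(120,384,2) for x in range(130,400,2) if d[y,x]>0])
t=q[np.hypot(q[:,0]-e[0],q[:,1]-e[1])<22]; t=t[(t[:,2]>e[2]+30)&(t[:,2]<e[2]+70)]
print("top z rel",np.percentile(t[:,2]-e[2],[10,50,90]),len(t))
print("tile z",np.median(q[(q[:,2]<20)&(q[:,2]>6),2]))
cv2.imwrite("pics/p1.png",np.ascontiguousarray(p[:,:,::-1]))
for k in vision.cut_out("wrist","tile")[:1]:
    ys,xs=np.nonzero(k["region"]&(d>0));g=np.array([P("wrist",(x,y),depth=d[y,x],C=C) for x,y in zip(xs,ys)]);g=g[abs(g[:,2]-10)<3]
    print(k["conf"],cv2.minAreaRect(g[:,:2].astype(np.float32)))
E
```

```text
19.9 [582.96 155.14  39.56] [-3.1405e+00  7.0000e-04  1.2744e+00] [ 0.06 -0.69 -0.55] [-0.018 -0.032  0.021] 0.5969650826559557 41.70304802362807
top z rel [50.63477898 51.3130243  51.98536581] 1912
tile z 9.44734183376005
0.89 ((585.4281616210938, 156.5283966064453), (100.2191390991211, 100.20169067382812), 16.885467529296875)
```

View pics/p1.png

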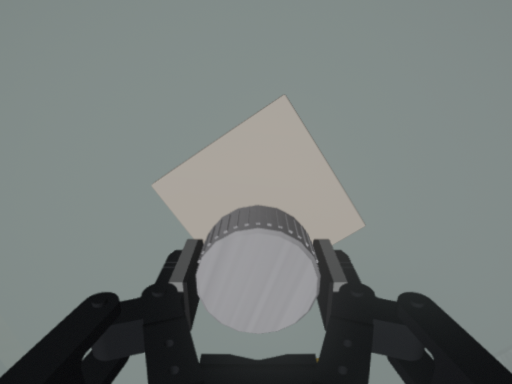

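The cap is held level over the tile: cap at (258,280), tile centre near (584,156). I'll lower to just above contact.

play_rows --steps '[{"delta_pos": [0,0,1],"yaw": 0,"jaw": 50},{"delta_pos": [0,0,2],"yaw": 0,"jaw": 50},{"delta_pos": [0,0,3],"yaw": 0,"jaw": 50},{"delta_pos": [0,0,3.8],"yaw": 0,"jaw": 50},{"delta_pos": [0,0,4.5],"yaw": 0,"jaw": 50},{"delta_pos": [0,0,5.0],"yaw": 0,"jaw": 50},{"delta_pos": [0,0,5.2],"yaw": 0,"jaw": 50},{"delta_pos": [0,0,5.3],"yaw": 0,"jaw": 50}]'

```text
clock: 20.8
eef_pos: [583.3, 155.5, -12.8]
tcp_rot: [-3.141, 0.0, 1.275]
contact_force: [0.1, -0.7, -0.7]
opening: 0.596
grasp_force: 41.7
```

play_rows --steps '[{"delta_pos": [0,0,0.02],"yaw": 0,"jaw": 50},{"delta_pos": [0,0,0.04],"yaw": 0,"jaw": 50},{"delta_pos": [0,0,0.06],"yaw": 0,"jaw": 50},{"delta_pos": [0,0,0.08],"yaw": 0,"jaw": 50},{"delta_pos": [0,0,0.1],"yaw": 0,"jaw": 50},{"delta_pos": [0,0,0.12],"yaw": 0,"jaw": 50},{"delta_pos": [0,0,0.14],"yaw": 0,"jaw": 50},{"delta_pos": [0,0,0.14],"yaw": 0,"jaw": 50}]'

```text
clock: 21.6
eef_pos: [583.3, 155.5, -14.0]
tcp_rot: [-3.142, 0.0, 1.275]
contact_force: [0.4, -0.2, -0.1]
opening: 0.6
grasp_force: 41.7
```

play_rows --steps '[{"delta_pos": [0,0,0.02],"yaw": 0,"jaw": 50},{"delta_pos": [0,0,0.04],"yaw": 0,"jaw": 50},{"delta_pos": [0,0,0.06],"yaw": 0,"jaw": 50},{"delta_pos": [0,0,0.08],"yaw": 0,"jaw": 50},{"delta_pos": [0,0,0.1],"yaw": 0,"jaw": 50},{"delta_pos": [0,0,0.12],"yaw": 0,"jaw": 50},{"delta_pos": [0,0,0.14],"yaw": 0,"jaw": 50},{"delta_pos": [0,0,0.14],"yaw": 0,"jaw": 50}]'

```text
clock: 22.4
eef_pos: [583.3, 155.5, -15.5]
tcp_rot: [-3.142, 0.0, 1.275]
contact_force: [0.1, -0.7, -0.9]
opening: 0.6
grasp_force: 41.7
```

play_rows --steps '[{"delta_pos": [0,0,0.02],"yaw": 0,"jaw": 50},{"delta_pos": [0,0,0.04],"yaw": 0,"jaw": 50},{"delta_pos": [0,0,0.06],"yaw": 0,"jaw": 50},{"delta_pos": [0,0,0.08],"yaw": 0,"jaw": 50},{"delta_pos": [0,0,0.1],"yaw": 0,"jaw": 50},{"delta_pos": [0,0,0.1],"yaw": 0,"jaw": 50},{"delta_pos": [0,0,0.1],"yaw": 0,"jaw": 50},{"delta_pos": [0,0,0.1],"yaw": 0,"jaw": 50}]'

```text
clock: 23.2
eef_pos: [583.3, 155.5, -15.9]
tcp_rot: [3.142, -0.0, 1.275]
contact_force: [-1.7, 0.1, 6.5]
opening: 0.601
grasp_force: 42.4
```

That's contact, at 6.5 N. I'll release, then withdraw straight up.

play_rows --steps '[{"delta_pos": [0,0,0],"yaw": 0,"jaw": 62},{"delta_pos": [0,0,0],"yaw": 0,"jaw": 66},{"delta_pos": [0,0,0],"yaw": 0,"jaw": 70},{"delta_pos": [0,0,0],"yaw": 0,"jaw": 76},{"delta_pos": [0,0,0],"yaw": 0,"jaw": 82},{"delta_pos": [0,0,0],"yaw": 0,"jaw": 82},{"delta_pos": [0,0,0],"yaw": 0,"jaw": 82},{"delta_pos": [0,0,0],"yaw": 0,"jaw": 82}]'

```text
clock: 24.0
eef_pos: [583.3, 155.5, -16.4]
tcp_rot: [-3.142, 0.0, 1.275]
contact_force: [0.1, 0.1, -0.6]
opening: 0.821
grasp_force: 0.0
```

play_rows --steps '[{"delta_pos": [0,0,-0.5],"yaw": 0,"jaw": 82},{"delta_pos": [0,0,-1.5],"yaw": 0,"jaw": 82},{"delta_pos": [0,0,-3],"yaw": 0,"jaw": 82},{"delta_pos": [0,0,-5],"yaw": 0,"jaw": 82},{"delta_pos": [0,0,-8],"yaw": 0,"jaw": 82},{"delta_pos": [0,0,-11],"yaw": 0,"jaw": 82},{"delta_pos": [0,0,-14],"yaw": 0,"jaw": 82},{"delta_pos": [0,0,-14],"yaw": 0,"jaw": 82}]'

```text
clock: 24.8
eef_pos: [586.4, 156.4, 129.4]
tcp_rot: [3.134, -0.004, 1.275]
contact_force: [0.4, -1.0, -0.2]
opening: 0.817
grasp_force: 0.0
```

```bash
python3 s.py
python3 - <<'E'
from h import *
C=vision.calibration("wrist");p,d=vision.grab_frame("wrist")
cv2.imwrite("pics/f.png",np.ascontiguousarray(p[:,:,::-1]))
v,u=np.nonzero(d>0)
q=np.array([P("wrist",(x,y),depth=d[y,x],C=C) for x,y in zip(u[::2],v[::2])])
t=q[(abs(q[:,2]-35)<6)&(np.hypot(q[:,0]-583,q[:,1]-155)<40)]
print(np.median(t[:,2]),cv2.minEnclosingCircle(t[:,:2].astype(np.float32)),np.polyfit(t[:,0],t[:,2],1),np.polyfit(t[:,1],t[:,2],1))
for k in vision.cut_out("wrist","tile")[:1]:
    ys,xs=np.nonzero(k["region"]&(d>0));g=np.array([P("wrist",(x,y),depth=d[y,x],C=C) for x,y in zip(xs,ys)]);g=g[abs(g[:,2]-10)<3]
    print(k["conf"],cv2.minAreaRect(g[:,:2].astype(np.float32)))
E
```

```text
24.8 [586.38 156.36 129.44] [ 3.1344 -0.0045  1.2748] [ 0.38 -1.02 -0.17] [0.052 0.039 0.021] 0.8173264927602987 0.0
35.433371539570885 ((583.3782958984375, 154.50265502929688), 26.46072769165039) [-6.41690140e-03  3.90254089e+01] [-1.68012100e-02  3.78971525e+01]
0.88 ((584.947509765625, 156.20127868652344), (100.78568267822266, 100.61996459960938), 16.614521026611328)
```

View pics/f.png

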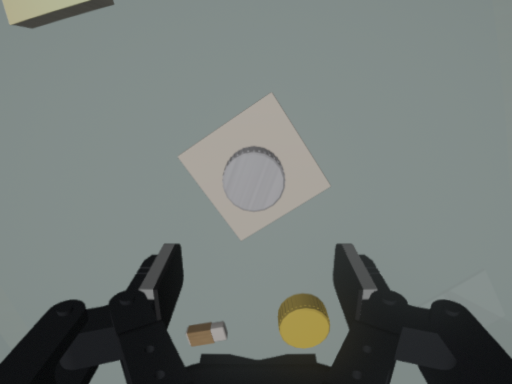

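The cap stands level in the middle of the tile at (254,180), its top at z≈35, and the gripper is clear.

```bash
python3 -c "
from rig import r
print(r.sign_off())"
```

```text
the job is handed in; nothing more can be done
None
```

The tin is open and its cap stands level, open side down, in the middle of the tile with the gripper clear; I handed the job in at about 25 s, and `sign_off` returned no verdict.

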